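# Walk the glass rail across the drinks counter

## Task

To fence off the tumbler board, walk the beech glass rail with one red and one blue end over to its two round stickers beside the board, without ever picking the whole rail up off the counter. First take hold of the red end and swing it round onto the red sticker while the blue end stays where it stands; then take the blue end and swing it onto the blue sticker while the red end stays on the red one. Leave the rail standing flat on the counter with each end centred over the sticker of its own colour.

Things in the scene. Friction and masses are not known exactly. Their poses are not given: they have to be found in the camera images.
- red_end (a point): Centre of the red end of a loose straight beech rail 274 mm long, 34 mm wide, top 36 mm above the counter: the point above that end's foot, half-way up (21 mm over the counter). The last 44 mm at each end are coloured, one red, one blue. A round rubber foot, 28 mm across, 6 mm high, stands under the middle of each coloured block, 230 mm apart. Mass about 0.25 kg. x points from blue to red end, z up.
- blue_end (a point): Centre of the same rail's blue end, above its foot, half-way up (21 mm over the counter), 230 mm from the red end centre; axes as for the red end. Either end can be gripped across its 34 mm width from above; raised a few mm, the rail pivots on its other foot. At the start it stands about 230 mm from the red sticker, so one swing about the blue foot brings the red end there.
- red_sticker (a point): Centre of the red round sticker, flat on the counter (44 mm across, under 1 mm thick, at counter height). It is fixed.
- blue_sticker (a point): Centre of the blue round sticker, flat on the counter (44 mm across, under 1 mm thick, at counter height), 230 mm from the red sticker. It is fixed.

How it is judged (in metres and radians):
On the way, in this order (a step that is already met when the one before it is completed fails the run):
1. the red end has been swung onto the red sticker while the blue end stayed where it stood (horizontal distance between red_end and red_sticker below 0.02 m and distance of blue_end from where it was at the start of the episode below 0.04 m), for 0.2 s.
2. the blue end has been swung onto the blue sticker while the red end stayed on the red one (horizontal distance between blue_end and blue_sticker below 0.02 m and horizontal distance between red_end and red_sticker below 0.02 m), for 0.2 s.
At the end, for the whole second after the job is handed in: The rail stands at rest, flat on both feet, the centre of its red end within 20 mm of the red sticker's centre and that of its blue end within 20 mm of the blue sticker's centre (all of step 2 and height (world z) of each of red_end, blue_end below 0.028 m and linear speed of rail below 0.02 m/s); the robot touches nothing.
It fails at once if the whole rail is picked up: both ends more than 25 mm off the counter at once (height (world z) of each of red_end, blue_end above 0.046 m).
It fails at once if the pivot end wanders: the blue end has left its starting place by more than 50 mm while the red end is more than 50 mm from the red sticker (distance of blue_end from where it was at the start of the episode above 0.05 m and horizontal distance between red_end and red_sticker above 0.05 m).
It also fails if it takes over 58 s, if anything falls off the work surface, if the arm or the gripper's body presses on something with over 40 N, if the wrist force passes 120 N, or if a joint passes its speed limit or range.

## Robot

A 6-joint arm with a two-finger parallel gripper is mounted at the origin on the work surface. World frame = base frame: x ahead of the robot, y to its left, z up, the work surface at z = 0. Lengths are in mm, angles in degrees, forces in N, time in s.
With the tool pointing down it reaches from about 300 to 875 mm from the base axis. Payload 4.2 kg.
Tool frame: the origin (TCP) lies midway between the tips of the shut fingers; the grasp point (between the pads) lies 19 mm behind it (pinch_z is the distance from the TCP to the grasp point, in mm); z points along the fingers, x is the direction in which the jaws open and shut, and the axes are right-handed (so a half turn about z gives the same grasp; the last joint's range is limited). The gripper opens to 85 mm and grips with 20 to 120 N. Pads are 22 mm wide; open, the fingers measure 114 mm over their backs; the gripper's body (76 mm by 85 mm) begins 54 mm behind the grasp point. The pads swing forward as they close: fully open they stand 13 mm farther back than shut.
Start: joints at [-68.239, 18.312, 89.639, -0, 72.044, -1.146], TCP at [223.814, -529.669, 231.338] pointing down, gripper open.
Joint ranges: [-177.97, 177.97], [-48.28, 115.42], [12.27, 149.76], [-77.06, 257.06], [2.81, 150.46], [-146.56, 146.56]. Speed limits (degrees/s): [147.25, 147.25, 180, 180, 180, 180].

## Interface

Orientations are given as a 3x3 rotation matrix whose columns are the frame's x, y, z axes.
In Python, from rig import * gives the robot as it stands.
- The arm moves only by the shell command python3 -m inch 'ROWS'. ROWS is JSON, a list of rows, each an object of numbers: "x", "y", "z": the shift along the tool's x, y, z in mm; "rx", "ry", "rz": the turn, a rotation vector about the tool's x, y, z in rad; "gripper": the closure, from 0 (fully open) to 1 (shut). In form: [{"x": .., "y": .., "z": .., "rx": .., "ry": .., "rz": .., "gripper": ..}, ...]. A call has 1 to 12 rows; each row shifts and turns the commanded pose from where the row before left it, along the tool's axes as they then stand; what a row does not reach is not made up. A row lasts 1/10 s, in which the tool goes at most 50 mm and 8.59 degrees, less where a joint would pass 70% of its speed; a pose out of reach is approached as far as the arm can. A call is refused whole if a number of a shift passes 50 or a number of a turn 0.15, either way. A call with a gripper value outside its range is refused whole. The fingers move at their own pace and stop on an object; the grip force is fixed at half the most. Time passes only in rows, so rows that do not move let the fingers close. It gives the time, the measured TCP pose, the force and the opening at its end, in the units of the state.
- sense(): the state, without advancing time (a new reading comes with each control period).
- grab_frame(name): name is "side" or "top" or "wrist"; returns a dict with "image" (400x640x3 uint8, red, green, blue), "vfov" (degrees; the focal length in pixels is half the picture's height over the tangent of half this angle, whatever the lens; pixels are square), "cx", "cy" (the principal point, pixels), "dist" ([k1, k2, p1, p2, k3] as OpenCV has them; the pictures are not rectified), "R" (3x3) and "t" (3): a world point X has camera coordinates R X + t; the wrist camera has in their place "mount" (4x4, takes a point from camera to tool coordinates, whose origin is the TCP and whose axes are the tool frame's). Camera axes: x right, y down, z forward; pixel columns grow to the right and rows downward; lengths in mm; the calibration is good to about 2 mm. A picture is of the moment at which its call begins: read the wrist's pose just before it. There is no depth.
- job_done(): hands the job in, once; it reports no verdict.
The state is a dict: "time": time; "joint_pos": joint angles; "joint_vel": joint speeds; "joint_efforts": joint torques, N m; "eef_pos": TCP position; "ee_rot": TCP orientation; "wrist_force": force on the tool from outside, world axes, zero at the start; "torque": the same for the moment, N m; "grip_width": finger opening in mm.
Only numpy, scipy, OpenCV 4.12 (cv2) and the standard library are available. Lean on these libraries where they do the work, as an engineer would, in place of code of your own. Each camera call takes 0.05 s, during which the arm holds its last target.

## Working session

There is one attempt and no reset: what is moved stays moved. The work goes in short steps, Python scripts to look and compute and a shell command to move; the robot and the scene stay as the last step left them, time stands still between calls to the robot, and variables do not carry over. Pictures are saved under pics/ and viewed, and the job is handed in when it is done.

```bash
ls; mkdir -p pics; python3 - <<'E'
from rig import *
import cv2
s=sense();print(s)
for n in("top","side","wrist"):
    f=grab_frame(n);cv2.imwrite(f"pics/{n}0.png",f["image"][:,:,::-1]);print(n,{k:v for k,v in f.items() if k!="image"})
E
```

```text
pics
{'time': 0.0, 'joint_pos': array([-6.82391896e+01,  1.83526487e+01,  8.97061737e+01, -7.06775774e-04,
        7.20436997e+01, -1.14570266e+00]), 'joint_vel': array([-0.01300377,  0.003324  , -0.05128332,  0.03170967,  0.02729833,
       -0.10317012]), 'joint_efforts': array([-1.86117519e-03, -4.15528142e+01, -2.34164858e+01, -6.38722440e-05,
        8.09723890e-03, -1.11303189e-05]), 'eef_pos': array([ 223.63094337, -529.21866731,  230.47372748]), 'ee_rot': array([[ 3.89231572e-01, -9.21139690e-01, -6.74267627e-04],
       [-9.21138199e-01, -3.89232155e-01,  1.65748632e-03],
       [-1.78922307e-03, -2.40523371e-05, -9.99998399e-01]]), 'wrist_force': array([-0.08531654, -0.00856285,  0.04077694]), 'torque': array([-0.03516172,  0.00039985,  0.03305637]), 'grip_width': 85.66994761180261}
top {'vfov': 43.67660005179585, 'cx': 317.5519923220151, 'cy': 202.15871186538058, 'dist': array([-0.07721112,  0.        ,  0.        ,  0.        ,  0.        ]), 'R': array([[ 0.01470915, -0.99980678, -0.01304043],
       [-0.99299295, -0.01307704, -0.11744782],
       [ 0.11725459,  0.0146766
[... 269 characters left out ...]
0.21836631, -0.0245447 ],
       [-0.1355182 , -0.50995093, -0.84946152],
       [ 0.17297718,  0.83202536, -0.5270794 ]]), 't': array([-555.09405696,   93.20300697,  631.42387396])}
wrist {'vfov': 63.50202621863749, 'cx': 321.6319818428511, 'cy': 200.02001570043979, 'dist': array([-0.02587027,  0.        ,  0.        ,  0.        ,  0.        ]), 'mount': array([[ 9.99998378e-01, -1.79920850e-03, -8.71455400e-05,
         1.98893623e-01],
       [ 1.75815223e-03,  9.64364737e-01,  2.64570524e-01,
        -6.81187416e+01],
       [-3.91977451e-04, -2.64570248e-01,  9.64366336e-01,
        -1.42492541e+02],
       [ 0.00000000e+00,  0.00000000e+00,  0.00000000e+00,
         1.00000000e+00]])}
```

View pics/top0.png

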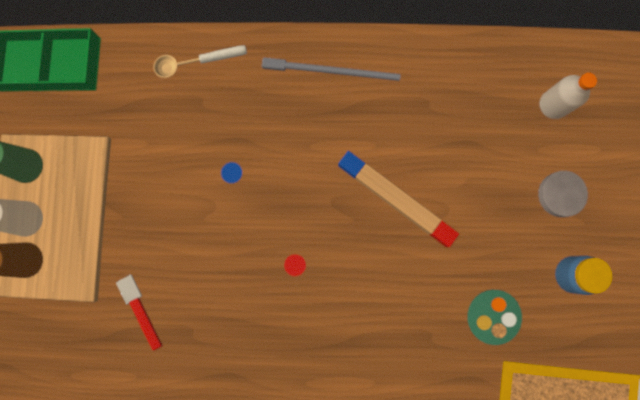

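View pics/side0.png

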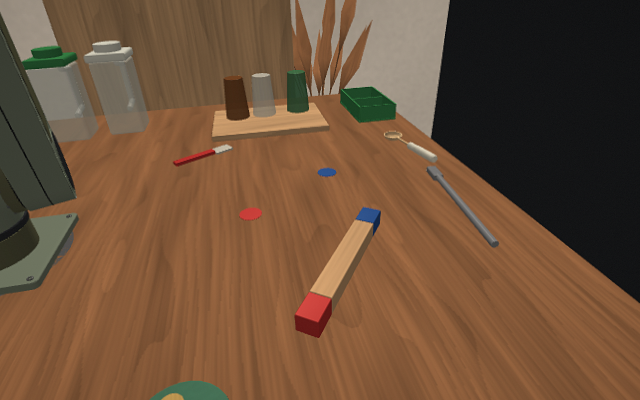

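View pics/wrist0.png

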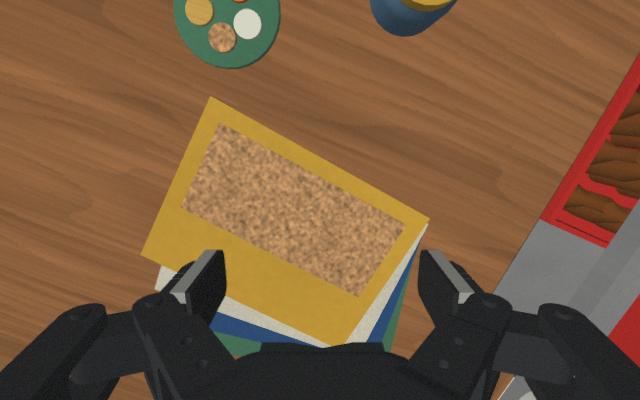

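The top view shows the blue end near (350,164), the red end near (445,234), the red sticker at (295,265) and the blue sticker at (231,173). The path between them is clear.

```bash
cat > h.py <<'E'
from rig import *
import cv2, numpy as np
def K(f):
    h=f["image"].shape[0]; F=h/2/np.tan(np.radians(f["vfov"]/2)); return np.array([[F,0,f["cx"]],[0,F,f["cy"]],[0,0,1]])
def pose(f,s=None):
    if "R" in f: return np.array(f["R"]),np.array(f["t"])
    T=np.eye(4);T[:3,:3]=s["ee_rot"];T[:3,3]=s["eef_pos"];M=np.linalg.inv(T@f["mount"]);return M[:3,:3],M[:3,3]
def plane(f,px,z,s=None):
    R,t=pose(f,s); p=cv2.undistortPoints(np.array(px,float).reshape(-1,1,2),K(f),f["dist"]).reshape(-1,2)
    d=np.c_[p,np.ones(len(p))]@R; c=-R.T@t
    return c+d*((z-c[2])/d[:,2])[:,None]
def masks(im,v=0):
    hsv=cv2.cvtColor(im,cv2.COLOR_RGB2HSV);H,S,V=cv2.split(hsv)
    r=((H<5)|(H>172))&(S>190)&(V>max(v,80)); b=(H>100)&(H<125)&(S>150)&(V>max(v,60))
    return r.astype(np.uint8),b.astype(np.uint8)
def blobs(m,amin=60):
    n,l,st,c=cv2.connectedComponentsWithStats(m)
    return [(st[i],c[i],l==i) for i in range(1,n) if st[i][4]>=amin]
E
python3 - <<'E'
from h import *
for n in("top","side"):
    f=grab_frame(n)
    for nm,m in zip("rb",masks(f["image"])):
        for st,c,l in blobs(m):
            V=f["image"][l].max(1); 
            cs,_=cv2.findContours(l.astype(np.uint8),0,1)
            rr=cv2.minAreaRect(cs[0])
            print(n,nm,st,c.round(1),"V",np.percentile(V,[5,25,50,75,95]),"z0",plane(f,c,0)[0].round(1),"z36",plane(f,c,36)[0].round(1))
            print("   box z36",plane(f,cv2.boxPoints(rr),36)[:,:2].round(0).tolist())
E
```

```text
top r [431 222  27  25 373] [444.7 234.2] V [153.6 184.  187.  189.  192. ] z0 [ 503.1 -276.     0. ] z36 [ 501.1 -267.3   36. ]
   box z36 [[499.0, -240.0], [527.0, -261.0], [502.0, -294.0], [474.0, -273.0]]
top r [285 255  20  21 338] [294.5 264.8] V [184.85 190.25 192.   193.   194.  ] z0 [437.7  26.7   0. ] z36 [438.   24.6  36. ]
   box z36 [[457.0, 43.0], [457.0, 7.0], [419.0, 6.0], [418.0, 43.0]]
top r [130 299  31  51 519] [145.2 323.9] V [134.8 182.  188.  191.  194. ] z0 [313.5 325.8   0. ] z36 [318.2 313.   36. ]
   box z36 [[359.0, 347.0], [368.0, 329.0], [278.0, 280.0], [269.0, 298.0]]
top b [339 152  25  24 323] [351.  163.7] V [125. 140. 142. 143. 144.] z0 [645.4 -85.1   0. ] z36 [638.3 -83.3  36. ]
   box z36 [[637.0, -58.0], [664.0, -78.0], [640.0, -109.0], [613.0, -89.0]]
top b [222 163  19  19 280] [231.2 172.2] V [138. 142. 143. 144. 145.] z0 [624.6 161.    0. ] z36 [618.3 154.1  36. ]
   box z36 [[637.0, 173.0], [637.0, 137.0], [601.0, 136.0], [600.0, 172.0]]
side r [174 149  41  17 198] [194.  157.1] V [ 93.   96.  135.5 185.  188. ] z0 [311.9 333.8   0. ] z36 [323.9 249.5  36. ]
   box z36 [[278.0, 239.0], [367.0, 293.0], [372.0, 262.0], [284.0, 211.0]]
side r [295 300  36  38 541] [313.1 322.9] V [ 91.  94.  99. 100. 113.] z0 [ 502.1 -265.9    0. ] z36 [ 496.9 -296.    36. ]
   box z36 [[472.0, -280.0], [526.0, -265.0], [529.0, -310.0], [479.0, -322.0]]
side b [318 168  18   8 103] [326.5 171.9] V [130.2 139.  140.  142.  145. ] z0 [624.2 160.3   0. ] z36 [608.   91.7  36. ]
   box z36 [[587.0, 82.0], [594.0, 115.0], [630.0, 105.0], [622.0, 73.0]]
side b [356 208  24  26 295] [369.8 216.4] V [ 69.  113.5 138.  140.  143. ] z0 [659.8 -42.9   0. ] z36 [640.4 -93.1  36. ]
   box z36 [[610.0, -98.0], [649.0, -47.0], [667.0, -96.0], [629.0, -140.0]]
```

```bash
python3 -m inch '[{"x":-13.3,"y":-35.7},{"x":-13.3,"y":-35.7},{"x":-13.3,"y":-35.7},{"x":-13.3,"y":-35.7},{"x":-13.3,"y":-35.7},{"x":-13.3,"y":-35.7},{"x":-13.3,"y":-35.7},{"x":-13.3,"y":-35.7},{"x":-13.3,"y":-35.7},{"x":-13.3,"y":-35.7}]' && python3 -m inch '[{"rz":-0.0887,"z":12},{"rz":-0.0887,"z":12},{"rz":-0.0887,"z":12},{"rz":-0.0887,"z":12},{"rz":-0.0887,"z":12},{"rz":-0.0887,"z":12},{},{}]'
python3 - <<'E'
from h import *
s=sense();f=grab_frame("wrist");cv2.imwrite("pics/w1.png",f["image"][:,:,::-1])
print(s["eef_pos"],s["ee_rot"],s["joint_pos"])
for nm,m in zip("rb",masks(f["image"])):
  for st,c,l in blobs(m,200):
    cs,_=cv2.findContours(l.astype(np.uint8),0,1);rr=cv2.minAreaRect(cs[0])
    print(nm,st,c,plane(f,c,36,s)[0].round(1),rr,plane(f,cv2.boxPoints(rr),36,s)[:,:2].round(0).tolist())
E
```

```text
[ 223.73848288 -529.4768377   230.93939032] [[ 3.89186171e-01 -9.21159082e-01 -2.63345845e-04]
 [-9.21158816e-01 -3.89186259e-01  7.01380507e-04]
 [-7.48573609e-04 -3.03842470e-05 -9.99999719e-01]] [-6.82396368e+01  1.83314408e+01  8.96688440e+01  9.29894289e-04
  7.20426315e+01 -1.14380002e+00]
r [ 540   53  100  195 3829] [593.30033951 168.39644816] [ 346.8 -794.4   36. ] ((620.7086791992188, 154.1351318359375), (73.79203033447266, 191.9002227783203), 31.25094985961914) [[277.0, -770.0], [462.0, -770.0], [460.0, -855.0], [266.0, -865.0]]
r [ 608  294   32   73 1075] [628.83534884 331.98046512] [ 192.3 -962.8   36. ] ((623.5, 330.0), (72.0, 31.0), 90.0) [[227.0, -903.0], [242.0, -940.0], [154.0, -1010.0], [139.0, -970.0]]
b [368 263  42  79 451] [387.21286031 310.11308204] [ 105.5 -664.6   36. ] ((391.9000244140625, 303.20001220703125), (11.627553939819336, 86.31221771240234), 26.56505012512207) [[59.0, -660.0], [171.0, -657.0], [170.0, -671.0], [57.0, -675.0]]
b [210 312  88  30 728] [245.39972527 329.36675824] [  13.7 -516.6   36. ] ((253.08944702148438, 333.6843566894531), (87.11389923095703, 17.41018295288086), 19.119726181030273) [[-2.0, -475.0], [23.0, -474.0], [24.0, -580.0], [-1.0, -583.0]]invalid input
```

View pics/w1.png

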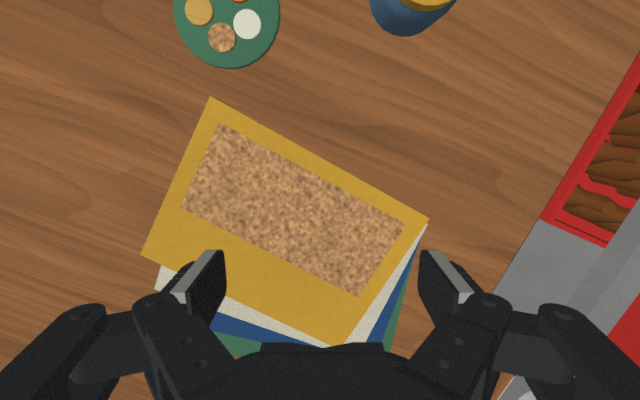

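The arm did not move and the picture is unchanged. The call was refused, probably because each row needs every key.

```bash
python3 -m inch '[{"x":-13.3,"y":-35.7,"z":0,"rx":0,"ry":0,"rz":0,"gripper":0},{"x":-13.3,"y":-35.7,"z":0,"rx":0,"ry":0,"rz":0,"gripper":0},{"x":-13.3,"y":-35.7,"z":0,"rx":0,"ry":0,"rz":0,"gripper":0},{"x":-13.3,"y":-35.7,"z":0,"rx":0,"ry":0,"rz":0,"gripper":0},{"x":-13.3,"y":-35.7,"z":0,"rx":0,"ry":0,"rz":0,"gripper":0},{"x":-13.3,"y":-35.7,"z":0,"rx":0,"ry":0,"rz":0,"gripper":0},{"x":-13.3,"y":-35.7,"z":0,"rx":0,"ry":0,"rz":0,"gripper":0},{"x":-13.3,"y":-35.7,"z":0,"rx":0,"ry":0,"rz":0,"gripper":0},{"x":-13.3,"y":-35.7,"z":0,"rx":0,"ry":0,"rz":0,"gripper":0},{"x":-13.3,"y":-35.7,"z":0,"rx":0,"ry":0,"rz":0,"gripper":0}]' && python3 -m inch '[{"x":0,"y":0,"z":12,"rx":0,"ry":0,"rz":-0.0887,"gripper":0},{"x":0,"y":0,"z":12,"rx":0,"ry":0,"rz":-0.0887,"gripper":0},{"x":0,"y":0,"z":12,"rx":0,"ry":0,"rz":-0.0887,"gripper":0},{"x":0,"y":0,"z":12,"rx":0,"ry":0,"rz":-0.0887,"gripper":0},{"x":0,"y":0,"z":12,"rx":0,"ry":0,"rz":-0.0887,"gripper":0},{"x":0,"y":0,"z":12,"rx":0,"ry":0,"rz":-0.0887,"gripper":0},{"x":0,"y":0,"z":0,"rx":0,"ry":0,"rz":0,"gripper":0},{"x":0,"y":0,"z":0,"rx":0,"ry":0,"rz":0,"gripper":0}]'
cat > w.py <<'E'
from h import *
import sys
s=sense();f=grab_frame("wrist");cv2.imwrite(sys.argv[1],f["image"][:,:,::-1])
print(s["time"],s["eef_pos"].round(1),s["ee_rot"].round(4).tolist(),s["joint_pos"].round(1),s["grip_width"])
for nm,m in zip("rb",masks(f["image"])):
  for st,c,l in blobs(m,200):
    cs,_=cv2.findContours(l.astype(np.uint8),0,1);rr=cv2.minAreaRect(cs[0])
    print(nm,st,c.round(1),plane(f,c,36,s)[0].round(1),plane(f,c,0,s)[0].round(1),plane(f,cv2.boxPoints(rr),36,s)[:,:2].round(1).tolist())
E
python3 w.py pics/w2.png
```

```text
time: 1.3
eef_pos: [501.9, -267.0, 231.4]
ee_rot: [[0.389, -0.921, 0.0], [-0.921, -0.389, -0.0], [0.0, 0.0, -1.0]]
wrist_force: [-0.7, -1.0, 0.2]
grip_width: 85.3
time: 2.1
eef_pos: [501.0, -268.2, 159.5]
ee_rot: [[0.802, -0.598, -0.0], [-0.598, -0.802, -0.0], [-0.0, 0.0, -1.0]]
wrist_force: [0.7, -1.1, 0.7]
grip_width: 85.4
2.1 [ 501.  -268.2  159.5] [[0.8017, -0.5977, -0.0], [-0.5977, -0.8017, -0.0], [-0.0, 0.0001, -1.0]] [-29.3  20.8  96.8  -0.   62.4   7.4] 85.44958906259141
r [ 304  168   40   50 1679] [323.8 192.6] [ 503.8 -268.7   36. ] [ 498.6 -276.1    0. ] [[477.1, -275.9], [503.3, -242.0], [529.2, -261.4], [504.1, -296.1]]
```

View pics/w2.png

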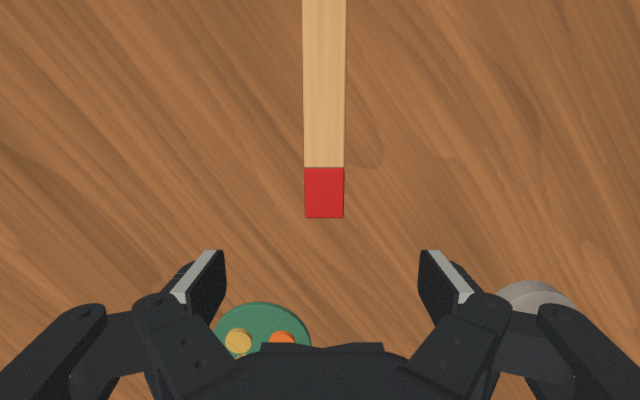

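The red block is centred under the jaws, around (324,193), and is aligned with the tool. I'll descend and grip.

```bash
python3 -m inch '[{"x":1.5,"y":-1,"z":20,"rx":0,"ry":0,"rz":0,"gripper":0},{"x":0,"y":0,"z":20,"rx":0,"ry":0,"rz":0,"gripper":0},{"x":0,"y":0,"z":20,"rx":0,"ry":0,"rz":0,"gripper":0},{"x":0,"y":0,"z":20,"rx":0,"ry":0,"rz":0,"gripper":0},{"x":0,"y":0,"z":20,"rx":0,"ry":0,"rz":0,"gripper":0},{"x":0,"y":0,"z":20,"rx":0,"ry":0,"rz":0,"gripper":0},{"x":0,"y":0,"z":16,"rx":0,"ry":0,"rz":0,"gripper":0},{"x":0,"y":0,"z":10,"rx":0,"ry":0,"rz":0,"gripper":0},{"x":0,"y":0,"z":6,"rx":0,"ry":0,"rz":0,"gripper":0},{"x":0,"y":0,"z":0,"rx":0,"ry":0,"rz":0,"gripper":0}]'
python3 -m inch '[{"x":0,"y":0,"z":0,"rx":0,"ry":0,"rz":0,"gripper":1},{"x":0,"y":0,"z":0,"rx":0,"ry":0,"rz":0,"gripper":1},{"x":0,"y":0,"z":0,"rx":0,"ry":0,"rz":0,"gripper":1},{"x":0,"y":0,"z":0,"rx":0,"ry":0,"rz":0,"gripper":1},{"x":0,"y":0,"z":0,"rx":0,"ry":0,"rz":0,"gripper":1},{"x":0,"y":0,"z":0,"rx":0,"ry":0,"rz":0,"gripper":1},{"x":0,"y":0,"z":0,"rx":0,"ry":0,"rz":0,"gripper":1},{"x":0,"y":0,"z":0,"rx":0,"ry":0,"rz":0,"gripper":1},{"x":0,"y":0,"z":0,"rx":0,"ry":0,"rz":0,"gripper":1},{"x":0,"y":0,"z":0,"rx":0,"ry":0,"rz":0,"gripper":1}]'
python3 - <<'E'
from h import *
for n in("side","top"):
    f=grab_frame(n);cv2.imwrite(f"pics/{n}1.png",f["image"][:,:,::-1])
    for st,c,l in blobs(masks(f["image"])[1]):print(n,c.round(1),plane(f,c,36)[0].round(1))
E
```

```text
time: 3.15
eef_pos: [502.7, -268.4, 7.2]
ee_rot: [[0.803, -0.597, -0.0], [-0.597, -0.803, 0.0], [-0.0, 0.0, -1.0]]
wrist_force: [-0.0, 0.5, -1.0]
grip_width: 85.5
time: 4.15
eef_pos: [503.2, -268.6, 8.1]
ee_rot: [[0.803, -0.596, 0.001], [-0.596, -0.803, -0.001], [0.001, -0.0, -1.0]]
wrist_force: [0.2, 0.2, 6.2]
grip_width: 32.9
side [369.8 216.5] [640.4 -93.1  36. ]
top [350.9 163.8] [638.2 -83.2  36. ]
top [231.2 172.3] [618.2 154.2  36. ]
```

View pics/side1.png

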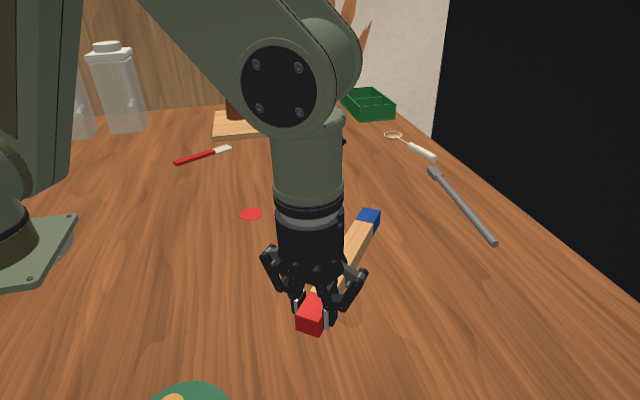

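The rail is gripped at a width of 33 mm and the blue end has not moved. Next I'll lift with a small tilt, then swing about the blue foot.

```bash
python3 -m inch '[{"x":0,"y":0,"z":-3,"rx":-0.0135,"ry":0,"rz":0,"gripper":1},{"x":0,"y":0,"z":-3,"rx":-0.0135,"ry":0,"rz":0,"gripper":1},{"x":-4,"y":-0.1,"z":0,"rx":0,"ry":-0.0005,"rz":0.0175,"gripper":1},{"x":-7.5,"y":-0.2,"z":0,"rx":0,"ry":-0.0008,"rz":0.0325,"gripper":1},{"x":-11.5,"y":-0.29,"z":0,"rx":0,"ry":-0.00135,"rz":0.05,"gripper":1},{"x":-11.5,"y":-0.29,"z":0,"rx":0,"ry":-0.00135,"rz":0.05,"gripper":1},{"x":-11.5,"y":-0.29,"z":0,"rx":0,"ry":-0.00135,"rz":0.05,"gripper":1},{"x":-11.5,"y":-0.29,"z":0,"rx":0,"ry":-0.00135,"rz":0.05,"gripper":1},{"x":-11.5,"y":-0.29,"z":0,"rx":0,"ry":-0.00135,"rz":0.05,"gripper":1},{"x":-11.5,"y":-0.29,"z":0,"rx":0,"ry":-0.00135,"rz":0.05,"gripper":1}]'
cat > chk.py <<'E'
from h import *
s=sense();p=s["eef_pos"];R=s["ee_rot"]
print(s["time"],p.round(1),"yaw",np.degrees(np.arctan2(R[1,0],R[0,0])).round(2),"z",R[:,2].round(4),"F",s["wrist_force"].round(1),"w",round(s["grip_width"],1),"J",s["joint_pos"].round(1))
print("pivot by tool",(p-230*R[:,1]).round(1))
import sys
for n in("top","side"):
    f=grab_frame(n);cv2.imwrite(f"pics/{n}_{sys.argv[1]}.png",f["image"][:,:,::-1])
    for nm,m in zip("rb",masks(f["image"])):
      for st,c,l in blobs(m):print(n,nm,st[4],c.round(1),plane(f,c,36)[0].round(1)[:2],plane(f,c,0)[0].round(1)[:2])
E
python3 chk.py a
```

```text
time: 5.25
eef_pos: [446.7, -208.8, 13.0]
ee_rot: [[0.548, -0.836, -0.024], [-0.836, -0.548, -0.014], [-0.001, 0.028, -1.0]]
wrist_force: [0.2, 1.9, 0.1]
grip_width: 32.8
5.25 [ 446.7 -208.8   13. ] yaw -56.75 z [-0.0239 -0.0142 -0.9996] F [0.2 1.9 0.1] w 32.8 J [-25.5  25.8 115.6  -2.1  39.5  32.8]
pivot by tool [639.  -82.8   6.7]
top r 337 [294.5 264.8] [438.   24.6] [437.7  26.7]
top r 527 [145.2 323.9] [318.1 312.9] [313.4 325.7]
top b 318 [349.7 164.1] [637.3 -80.8] [644.4 -82.6]
top b 280 [231.2 172.3] [618.2 154.1] [624.6 161.1]
side r 161 [194.3 157. ] [324.6 249.8] [312.6 334.2]
side r 288 [256.3 295.2] [ 433.  -232.8] [ 431.8 -196.5]
side b 101 [326.4 171.9] [607.7  91.5] [623.9 160.1]
side b 402 [369.3 218.5] [637.6 -98.8] [656.7 -49.1]
```

```bash
python3 -m inch '[{"x":-11.5,"y":-0.29,"z":0,"rx":0,"ry":-0.00135,"rz":0.05,"gripper":1},{"x":-11.5,"y":-0.29,"z":0,"rx":0,"ry":-0.00135,"rz":0.05,"gripper":1},{"x":-11.5,"y":-0.29,"z":0,"rx":0,"ry":-0.00135,"rz":0.05,"gripper":1},{"x":-11.5,"y":-0.29,"z":0,"rx":0,"ry":-0.00135,"rz":0.05,"gripper":1},{"x":-11.5,"y":-0.29,"z":0,"rx":0,"ry":-0.00135,"rz":0.05,"gripper":1},{"x":-11.5,"y":-0.29,"z":0,"rx":0,"ry":-0.00135,"rz":0.05,"gripper":1},{"x":-11.5,"y":-0.29,"z":0,"rx":0,"ry":-0.00135,"rz":0.05,"gripper":1},{"x":-11.5,"y":-0.29,"z":0,"rx":0,"ry":-0.00135,"rz":0.05,"gripper":1},{"x":-11.5,"y":-0.29,"z":0,"rx":0,"ry":-0.00135,"rz":0.05,"gripper":1},{"x":-11.5,"y":-0.29,"z":0,"rx":0,"ry":-0.00135,"rz":0.05,"gripper":1},{"x":-11.5,"y":-0.29,"z":0,"rx":0,"ry":-0.00135,"rz":0.05,"gripper":1},{"x":-11.5,"y":-0.29,"z":0,"rx":0,"ry":-0.00135,"rz":0.05,"gripper":1}]'
python3 chk.py b
```

```text
time: 6.55
eef_pos: [410.2, -79.0, 13.2]
ee_rot: [[-0.018, -0.999, -0.027], [-1.0, 0.018, -0.0], [0.001, 0.027, -1.0]]
wrist_force: [-0.1, 2.1, -0.1]
grip_width: 33.1
6.55 [410.2 -79.   13.2] yaw -91.01 z [-2.670e-02 -1.000e-04 -9.996e-01] F [-0.1  2.1 -0.1] w 33.1 J [-12.2  21.3 124.9  -0.6  35.3  79.3]
pivot by tool [640.1 -83.1   7. ]
top r 339 [294.6 264.8] [437.9  24.4] [437.6  26.5]
top r 520 [145.2 323.8] [318.4 313. ] [313.6 325.8]
top b 289 [349.9 163.1] [639.5 -81.1] [646.6 -82.9]
top b 280 [231.2 172.3] [618.2 154.1] [624.6 161. ]
side r 111 [185.4 159.9] [305.1 238.8] [291.3 322. ]
side r 63 [246.3 240. ] [ 426.9 -107.1] [425.1 -58.2]
side r 80 [225.8 242.7] [ 394.4 -106.1] [389.3 -57.1]
side b 101 [326.4 171.9] [607.7  91.5] [623.9 160.1]
side b 526 [368.1 220.2] [ 633.8 -103.3] [652.5 -54.1]
```

```bash
python3 -m inch '[{"x":-11.5,"y":-0.29,"z":0,"rx":0,"ry":-0.00135,"rz":0.05,"gripper":1},{"x":-11.5,"y":-0.29,"z":0,"rx":0,"ry":-0.00135,"rz":0.05,"gripper":1},{"x":-11.5,"y":-0.29,"z":0,"rx":0,"ry":-0.00135,"rz":0.05,"gripper":1},{"x":-11.5,"y":-0.29,"z":0,"rx":0,"ry":-0.00135,"rz":0.05,"gripper":1},{"x":-11.5,"y":-0.29,"z":0,"rx":0,"ry":-0.00135,"rz":0.05,"gripper":1},{"x":-11.5,"y":-0.29,"z":0,"rx":0,"ry":-0.00135,"rz":0.05,"gripper":1},{"x":-11.5,"y":-0.29,"z":0,"rx":0,"ry":-0.00135,"rz":0.05,"gripper":1},{"x":-11.5,"y":-0.29,"z":0,"rx":0,"ry":-0.00135,"rz":0.05,"gripper":1},{"x":-9.2,"y":-0.2,"z":0,"rx":0,"ry":-0.001,"rz":0.04,"gripper":1},{"x":-4.6,"y":-0.1,"z":0,"rx":0,"ry":-0.0005,"rz":0.02,"gripper":1},{"x":-2.3,"y":0,"z":0,"rx":0,"ry":0,"rz":0.01,"gripper":1},{"x":0,"y":0,"z":0,"rx":0,"ry":0,"rz":0,"gripper":1}]'
python3 chk.py c
```

```text
time: 7.85
eef_pos: [437.8, 24.2, 13.1]
ee_rot: [[-0.468, -0.883, -0.022], [-0.884, 0.468, 0.012], [0.0, 0.025, -1.0]]
wrist_force: [1.5, 1.0, -0.6]
grip_width: 32.7
7.85 [437.8  24.2  13.1] yaw -117.9 z [-0.0225  0.0118 -0.9997] F [ 1.5  1.  -0.6] w 32.7 J [  1.2  22.5 122.5   1.2  36.3 118.1]
pivot by tool [641.  -83.4   7.3]
top r 522 [145.2 323.9] [318.3 313. ] [313.6 325.8]
top b 295 [350.3 162.8] [640.1 -81.9] [647.3 -83.7]
top b 278 [231.2 172.3] [618.1 154.2] [624.5 161.1]
side r 187 [193.9 157.2] [323.9 249.4] [311.8 333.7]
side b 102 [326.5 171.9] [607.8  91.6] [624.  160.2]
side b 567 [366.8 220.2] [ 631.7 -102.8] [650.2 -53.5]
```

View pics/top_c.png

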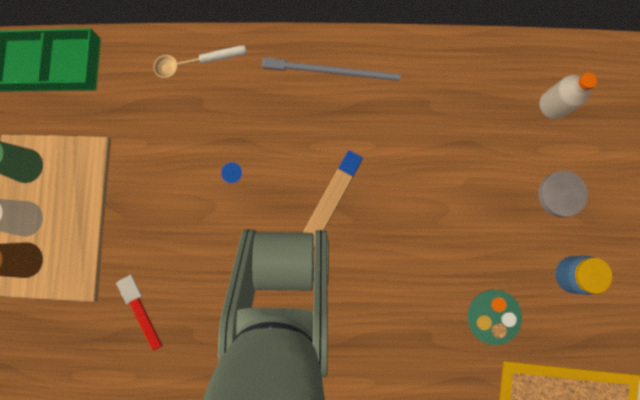

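The blue end is still in place and the red end is about 2 mm short of its sticker. I'll close that gap, lower, release and rise.

```bash
python3 -m inch '[{"x":-2.3,"y":0,"z":0,"rx":0,"ry":0,"rz":0.01,"gripper":1},{"x":0,"y":0,"z":0,"rx":0,"ry":0,"rz":0,"gripper":1},{"x":0,"y":0,"z":3,"rx":0.0125,"ry":0,"rz":0,"gripper":1},{"x":0,"y":0,"z":2.5,"rx":0.0125,"ry":0,"rz":0,"gripper":1},{"x":0,"y":0,"z":0,"rx":0,"ry":0,"rz":0,"gripper":1},{"x":0,"y":0,"z":0,"rx":0,"ry":0,"rz":0,"gripper":1},{"x":0,"y":0,"z":0,"rx":0,"ry":0,"rz":0,"gripper":1}]'
python3 -m inch '[{"x":0,"y":0,"z":0,"rx":0,"ry":0,"rz":0,"gripper":0},{"x":0,"y":0,"z":0,"rx":0,"ry":0,"rz":0,"gripper":0},{"x":0,"y":0,"z":0,"rx":0,"ry":0,"rz":0,"gripper":0},{"x":0,"y":0,"z":0,"rx":0,"ry":0,"rz":0,"gripper":0},{"x":0,"y":0,"z":0,"rx":0,"ry":0,"rz":0,"gripper":0},{"x":0,"y":0,"z":0,"rx":0,"ry":0,"rz":0,"gripper":0},{"x":0,"y":0,"z":0,"rx":0,"ry":0,"rz":0,"gripper":0},{"x":0,"y":0,"z":0,"rx":0,"ry":0,"rz":0,"gripper":0}]'
python3 -m inch '[{"x":0,"y":0,"z":-20,"rx":0,"ry":0,"rz":0,"gripper":0},{"x":0,"y":0,"z":-30,"rx":0,"ry":0,"rz":0,"gripper":0},{"x":0,"y":0,"z":-30,"rx":0,"ry":0,"rz":0,"gripper":0},{"x":0,"y":0,"z":-30,"rx":0,"ry":0,"rz":0,"gripper":0},{"x":0,"y":0,"z":-20,"rx":0,"ry":0,"rz":0,"gripper":0},{"x":0,"y":-20,"z":-10,"rx":0,"ry":0,"rz":0,"gripper":0},{"x":0,"y":-30,"z":0,"rx":0,"ry":0,"rz":0,"gripper":0},{"x":0,"y":-30,"z":0,"rx":0,"ry":0,"rz":0,"gripper":0},{"x":0,"y":-30,"z":0,"rx":0,"ry":0,"rz":0,"gripper":0},{"x":0,"y":-30,"z":0,"rx":0,"ry":0,"rz":0,"gripper":0},{"x":0,"y":-30,"z":0,"rx":0,"ry":0,"rz":0,"gripper":0},{"x":0,"y":-30,"z":0,"rx":0,"ry":0,"rz":0,"gripper":0}]'
python3 -m inch '[{"x":0,"y":-15,"z":0,"rx":0,"ry":0,"rz":0,"gripper":0},{"x":0,"y":0,"z":0,"rx":0,"ry":0,"rz":0,"gripper":0},{"x":0,"y":0,"z":0,"rx":0,"ry":0,"rz":0,"gripper":0}]'
python3 w.py pics/w3.png; python3 chk.py d
```

```text
time: 8.65
eef_pos: [438.2, 26.3, 8.0]
ee_rot: [[-0.478, -0.878, -0.001], [-0.878, 0.478, -0.0], [0.001, 0.001, -1.0]]
wrist_force: [1.3, -1.6, 5.8]
grip_width: 33.4
time: 9.45
eef_pos: [437.9, 26.5, 7.6]
ee_rot: [[-0.478, -0.878, -0.002], [-0.878, 0.478, 0.0], [0.001, 0.002, -1.0]]
wrist_force: [-0.5, -0.5, 0.2]
grip_width: 85.7
time: 10.65
eef_pos: [614.7, -69.8, 146.9]
ee_rot: [[-0.478, -0.878, -0.003], [-0.878, 0.478, 0.0], [0.001, 0.002, -1.0]]
wrist_force: [-0.0, 0.3, 0.1]
grip_width: 85.2
time: 10.95
eef_pos: [626.2, -76.1, 146.6]
ee_rot: [[-0.478, -0.878, -0.004], [-0.878, 0.478, 0.001], [0.001, 0.004, -1.0]]
wrist_force: [-0.4, -0.6, 0.9]
grip_width: 85.4
10.95 [626.2 -76.1 146.6] [[-0.4783, -0.8782, -0.0039], [-0.8782, 0.4783, 0.0007], [0.0012, 0.0038, -1.0]] [ -8.   26.8  88.9   0.   64.5 110.6] 85.44223841967782
b [ 301  149   42   56 2282] [321.8 176.5] [641.8 -84.   36. ] [635.5 -80.6   0. ] [[668.7, -80.2], [653.4, -108.2], [613.9, -87.5], [630.0, -58.1]]
b [ 100  278   41   35 1052] [118.8 294.5] [635. 127.  36.] [627.7 160.5   0. ] [[645.1, 149.0], [656.7, 114.0], [625.4, 105.6], [612.6, 141.1]]
11.0 [625.9 -75.9 146.8] yaw -118.56 z [-3.7e-03  7.0e-04 -1.0e+00] F [-0.3  0.3 -0.4] w 85.3 J [ -8.   26.8  88.9   0.   64.5 110.6]
pivot by tool [ 827.9 -185.8  146. ]
top r 522 [145.1 323.8] [318.4 313.2] [313.7 326. ]
top b 277 [231.3 172.3] [618.2 154. ] [624.6 160.9]
top b 160 [349.  167.7] [630.2 -79.3] [637.1 -81.1]
side r 189 [193.9 157.1] [323.7 249.6] [311.7 333.9]
side r 241 [245.3 208.4] [430.5 -10.7] [429.1  47.7]
side b 101 [326.4 171.9] [607.7  91.5] [623.9 160.1]
side b 567 [366.3 220.5] [ 630.4 -103.5] [648.9 -54.2]
```

View pics/top_d.png

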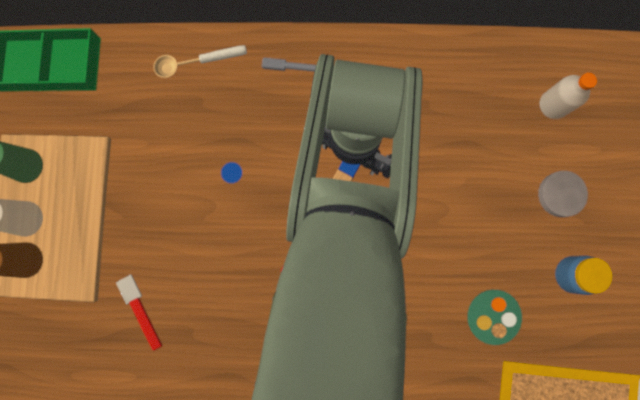

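View pics/w3.png

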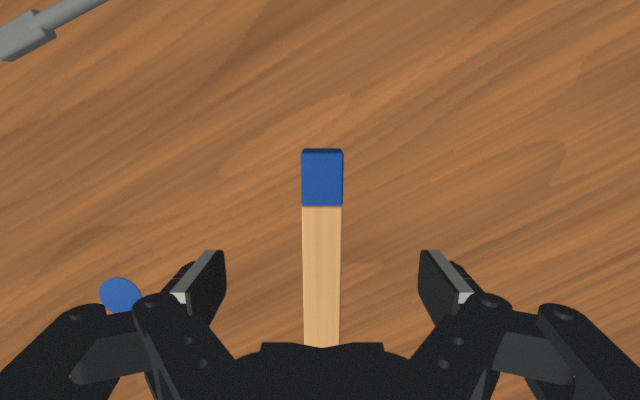

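View pics/side_d.png

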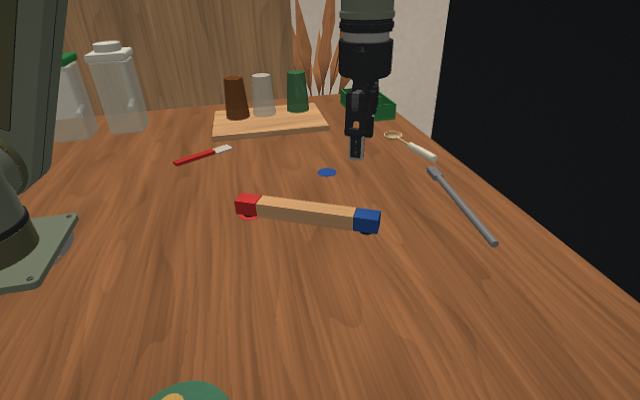

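The red end stands on its sticker; only the rim shows, at about (248,216) in the side view. In the wrist view the blue end is aligned with the jaws at (322,176). I'll grip it there.

```bash
python3 -m inch '[{"x":0,"y":-16,"z":10,"rx":0,"ry":0,"rz":0,"gripper":0},{"x":0,"y":0,"z":20,"rx":0,"ry":0,"rz":0,"gripper":0},{"x":0,"y":0,"z":20,"rx":0,"ry":0,"rz":0,"gripper":0},{"x":0,"y":0,"z":20,"rx":0,"ry":0,"rz":0,"gripper":0},{"x":0,"y":0,"z":20,"rx":0,"ry":0,"rz":0,"gripper":0},{"x":0,"y":0,"z":20,"rx":0,"ry":0,"rz":0,"gripper":0},{"x":0,"y":0,"z":15,"rx":0,"ry":0,"rz":0,"gripper":0},{"x":0,"y":0,"z":9,"rx":0,"ry":0,"rz":0,"gripper":0},{"x":0,"y":0,"z":4.5,"rx":0,"ry":0,"rz":0,"gripper":0},{"x":0,"y":0,"z":0,"rx":0,"ry":0,"rz":0,"gripper":0}]'
python3 -m inch '[{"x":0,"y":0,"z":0,"rx":0,"ry":0,"rz":0,"gripper":1},{"x":0,"y":0,"z":0,"rx":0,"ry":0,"rz":0,"gripper":1},{"x":0,"y":0,"z":0,"rx":0,"ry":0,"rz":0,"gripper":1},{"x":0,"y":0,"z":0,"rx":0,"ry":0,"rz":0,"gripper":1},{"x":0,"y":0,"z":0,"rx":0,"ry":0,"rz":0,"gripper":1},{"x":0,"y":0,"z":0,"rx":0,"ry":0,"rz":0,"gripper":1},{"x":0,"y":0,"z":0,"rx":0,"ry":0,"rz":0,"gripper":1},{"x":0,"y":0,"z":0,"rx":0,"ry":0,"rz":0,"gripper":1},{"x":0,"y":0,"z":0,"rx":0,"ry":0,"rz":0,"gripper":1}]'
python3 chk.py e
```

```text
time: 12.1
eef_pos: [640.7, -83.8, 8.5]
ee_rot: [[-0.478, -0.878, -0.002], [-0.878, 0.478, 0.0], [0.001, 0.002, -1.0]]
wrist_force: [0.3, 0.4, 0.9]
grip_width: 85.0
time: 13.0
eef_pos: [641.3, -84.1, 9.4]
ee_rot: [[-0.478, -0.878, -0.001], [-0.878, 0.478, -0.0], [0.0, 0.001, -1.0]]
wrist_force: [-0.1, -0.4, 5.8]
grip_width: 33.2
13.0 [641.3 -84.1   9.4] yaw -118.56 z [-7.e-04 -1.e-04 -1.e+00] F [-0.1 -0.4  5.8] w 33.2 J [ -8.5  36.   94.8  -0.   49.2 110.1]
pivot by tool [ 843.3 -194.     9.3]
top r 306 [140.3 314.4] [336.1 323.6] [332.1 336.8]
top b 282 [231.1 172.2] [618.3 154.2] [624.6 161.2]
side r 191 [194.  157.1] [324.  249.8] [312.  334.1]
side r 240 [245.4 208.4] [430.6 -10.9] [429.2  47.5]
side b 101 [326.4 171.9] [607.7  91.5] [623.9 160.1]
side b 92 [356.3 222.1] [ 612.7 -103.6] [629.4 -54.3]
side b 122 [376.2 220.9] [ 646.5 -108.8] [666.5 -60.1]
```

View pics/top_e.png

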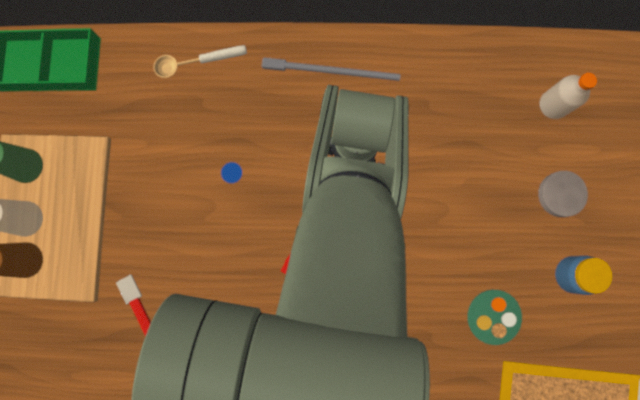

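```bash
python3 -m inch '[{"x":0,"y":0,"z":-3,"rx":0.0135,"ry":0,"rz":0,"gripper":1},{"x":0,"y":0,"z":-3,"rx":0.0135,"ry":0,"rz":0,"gripper":1},{"x":-4,"y":0.1,"z":0,"rx":0,"ry":-0.0005,"rz":-0.0175,"gripper":1},{"x":-7.5,"y":0.2,"z":0,"rx":0,"ry":-0.0008,"rz":-0.0325,"gripper":1},{"x":-11.5,"y":0.29,"z":0,"rx":0,"ry":-0.00135,"rz":-0.05,"gripper":1},{"x":-11.5,"y":0.29,"z":0,"rx":0,"ry":-0.00135,"rz":-0.05,"gripper":1},{"x":-11.5,"y":0.29,"z":0,"rx":0,"ry":-0.00135,"rz":-0.05,"gripper":1},{"x":-11.5,"y":0.29,"z":0,"rx":0,"ry":-0.00135,"rz":-0.05,"gripper":1},{"x":-11.5,"y":0.29,"z":0,"rx":0,"ry":-0.00135,"rz":-0.05,"gripper":1},{"x":-11.5,"y":0.29,"z":0,"rx":0,"ry":-0.00135,"rz":-0.05,"gripper":1}]'
python3 chk.py f
```

```text
time: 14.1
eef_pos: [665.8, -6.1, 14.0]
ee_rot: [[-0.146, -0.989, 0.023], [-0.989, 0.146, -0.002], [-0.001, -0.023, -1.0]]
wrist_force: [0.4, 2.2, -0.4]
grip_width: 32.7
14.1 [665.8  -6.1  14. ] yaw -98.38 z [ 0.023  -0.0021 -0.9997] F [ 0.4  2.2 -0.4] w 32.7 J [-1.5 36.5 92.9 -0.1 49.3 97. ]
pivot by tool [893.3 -39.6  19.3]
top b 280 [231.1 172.3] [618.2 154.2] [624.6 161.2]
side r 191 [194.  157.1] [323.9 249.7] [311.9 334. ]
side r 272 [247.3 208. ] [434.2 -10.6] [433.1  47.9]
side b 102 [326.5 171.9] [607.8  91.6] [624.  160.2]
side b 151 [358.8 194.9] [644.7 -18.1] [664.6  39.6]
```

View pics/side_f.png

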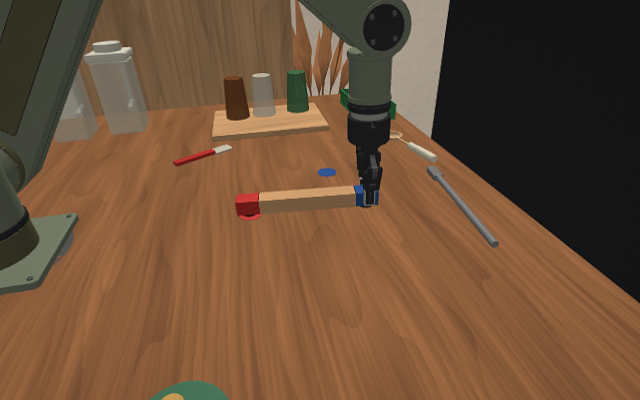

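Red still stands on its sticker (side view, 248,213). The pivot computes to about (438,27). I'll continue the swing.

```bash
python3 -m inch '[{"x":-11.5,"y":0.29,"z":0,"rx":0,"ry":-0.00135,"rz":-0.05,"gripper":1},{"x":-11.5,"y":0.29,"z":0,"rx":0,"ry":-0.00135,"rz":-0.05,"gripper":1},{"x":-11.5,"y":0.29,"z":0,"rx":0,"ry":-0.00135,"rz":-0.05,"gripper":1},{"x":-11.5,"y":0.29,"z":0,"rx":0,"ry":-0.00135,"rz":-0.05,"gripper":1},{"x":-11.5,"y":0.29,"z":0,"rx":0,"ry":-0.00135,"rz":-0.05,"gripper":1},{"x":-11.5,"y":0.29,"z":0,"rx":0,"ry":-0.00135,"rz":-0.05,"gripper":1},{"x":-11.5,"y":0.29,"z":0,"rx":0,"ry":-0.00135,"rz":-0.05,"gripper":1},{"x":-11.5,"y":0.29,"z":0,"rx":0,"ry":-0.00135,"rz":-0.05,"gripper":1},{"x":-11.5,"y":0.29,"z":0,"rx":0,"ry":-0.00135,"rz":-0.05,"gripper":1},{"x":-11.5,"y":0.29,"z":0,"rx":0,"ry":-0.00135,"rz":-0.05,"gripper":1},{"x":-9.2,"y":0.2,"z":0,"rx":0,"ry":-0.001,"rz":-0.04,"gripper":1},{"x":0,"y":0,"z":0,"rx":0,"ry":0,"rz":0,"gripper":1}]'
python3 chk.py g
```

```text
time: 15.4
eef_pos: [650.0, 114.7, 14.1]
ee_rot: [[0.383, -0.923, 0.021], [-0.924, -0.383, 0.01], [-0.001, -0.023, -1.0]]
wrist_force: [-0.7, 2.0, -0.9]
grip_width: 33.4
15.4 [650.  114.7  14.1] yaw -67.48 z [ 0.0209  0.0102 -0.9997] F [-0.7  2.  -0.9] w 33.4 J [ 8.8 36.1 93.7  0.5 48.9 76. ]
pivot by tool [862.4 202.8  19.4]
top r 395 [294.4 265.9] [435.8  24.9] [435.4  27. ]
side r 194 [194.  157.1] [324.  249.7] [312.  334.1]
side r 322 [248.3 208.1] [435.9 -11.3] [435.   47.1]
side b 137 [339.7 168.4] [639.4 100.3] [658.7 169.8]
```

View pics/side_g.png

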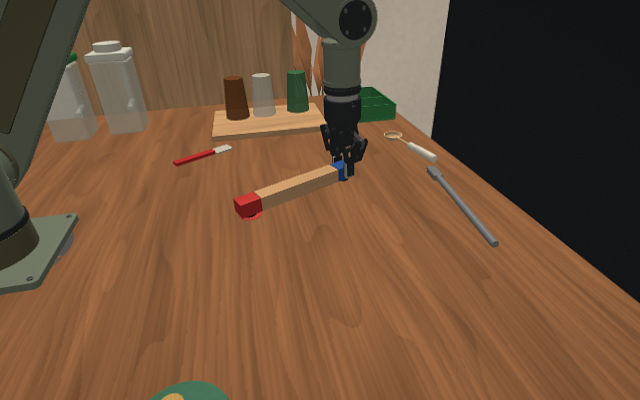

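```bash
python3 -m inch '[{"x":-5.8,"y":0.1,"z":0,"rx":0,"ry":-0.0007,"rz":-0.025,"gripper":1},{"x":-11.5,"y":0.29,"z":0,"rx":0,"ry":-0.00135,"rz":-0.05,"gripper":1},{"x":-11.5,"y":0.29,"z":0,"rx":0,"ry":-0.00135,"rz":-0.05,"gripper":1},{"x":-11.5,"y":0.29,"z":0,"rx":0,"ry":-0.00135,"rz":-0.05,"gripper":1},{"x":-8,"y":0.15,"z":0,"rx":0,"ry":-0.0009,"rz":-0.035,"gripper":1},{"x":-4.6,"y":0.1,"z":0,"rx":0,"ry":-0.0005,"rz":-0.02,"gripper":1},{"x":0,"y":0,"z":0,"rx":0,"ry":0,"rz":0,"gripper":1},{"x":0,"y":0,"z":0,"rx":0,"ry":0,"rz":0,"gripper":1}]'
python3 chk.py i
```

```text
time: 16.3
eef_pos: [625.5, 159.9, 14.6]
ee_rot: [[0.582, -0.813, 0.02], [-0.813, -0.582, 0.016], [-0.001, -0.025, -1.0]]
wrist_force: [-1.5, 1.3, -0.6]
grip_width: 33.1
16.3 [625.5 159.9  14.6] yaw -54.41 z [ 0.0199  0.0158 -0.9997] F [-1.5  1.3 -0.6] w 33.1 J [13.  35.  95.9  0.8 47.8 66.9]
pivot by tool [812.5 293.7  20.4]
top r 389 [294.6 265.3] [437.   24.4] [436.7  26.5]
side r 187 [194.4 157. ] [324.8 250. ] [312.9 334.4]
side r 333 [248.7 208.1] [436.6 -11.6] [435.8  46.8]
side b 157 [326.3 163.1] [617.7 133.9] [634.8 206.7]
```

The blue end is within about 1.5 mm of its sticker (624.6, 161). I'll lower, release and retreat.

```bash
python3 -m inch '[{"x":0,"y":0,"z":3,"rx":-0.0125,"ry":0,"rz":0,"gripper":1},{"x":0,"y":0,"z":2.5,"rx":-0.0125,"ry":0,"rz":0,"gripper":1},{"x":0,"y":0,"z":0,"rx":0,"ry":0,"rz":0,"gripper":1},{"x":0,"y":0,"z":0,"rx":0,"ry":0,"rz":0,"gripper":1},{"x":0,"y":0,"z":0,"rx":0,"ry":0,"rz":0,"gripper":1},{"x":0,"y":0,"z":0,"rx":0,"ry":0,"rz":0,"gripper":1}]'
python3 -m inch '[{"x":0,"y":0,"z":0,"rx":0,"ry":0,"rz":0,"gripper":0},{"x":0,"y":0,"z":0,"rx":0,"ry":0,"rz":0,"gripper":0},{"x":0,"y":0,"z":0,"rx":0,"ry":0,"rz":0,"gripper":0},{"x":0,"y":0,"z":0,"rx":0,"ry":0,"rz":0,"gripper":0},{"x":0,"y":0,"z":0,"rx":0,"ry":0,"rz":0,"gripper":0},{"x":0,"y":0,"z":0,"rx":0,"ry":0,"rz":0,"gripper":0},{"x":0,"y":0,"z":0,"rx":0,"ry":0,"rz":0,"gripper":0},{"x":0,"y":0,"z":0,"rx":0,"ry":0,"rz":0,"gripper":0}]'
python3 -m inch '[{"x":0,"y":0,"z":-20,"rx":0,"ry":0,"rz":0,"gripper":0},{"x":0,"y":0,"z":-30,"rx":0,"ry":0,"rz":0,"gripper":0},{"x":0,"y":0,"z":-30,"rx":0,"ry":0,"rz":0,"gripper":0},{"x":0,"y":0,"z":-30,"rx":0,"ry":0,"rz":0,"gripper":0},{"x":0,"y":0,"z":-30,"rx":0,"ry":0,"rz":0,"gripper":0},{"x":0,"y":0,"z":-40,"rx":0,"ry":0,"rz":0,"gripper":0},{"x":40,"y":0,"z":-20,"rx":0,"ry":0,"rz":0,"gripper":0},{"x":40,"y":0,"z":0,"rx":0,"ry":0,"rz":0,"gripper":0},{"x":40,"y":0,"z":0,"rx":0,"ry":0,"rz":0,"gripper":0},{"x":40,"y":0,"z":0,"rx":0,"ry":0,"rz":0,"gripper":0},{"x":40,"y":0,"z":0,"rx":0,"ry":0,"rz":0,"gripper":0},{"x":40,"y":0,"z":0,"rx":0,"ry":0,"rz":0,"gripper":0}]'
python3 -m inch '[{"x":40,"y":0,"z":0,"rx":0,"ry":0,"rz":0,"gripper":0},{"x":40,"y":0,"z":0,"rx":0,"ry":0,"rz":0,"gripper":0},{"x":0,"y":0,"z":0,"rx":0,"ry":0,"rz":0,"gripper":0},{"x":0,"y":0,"z":0,"rx":0,"ry":0,"rz":0,"gripper":0},{"x":0,"y":0,"z":0,"rx":0,"ry":0,"rz":0,"gripper":0}]'
python3 chk.py j
```

```text
time: 17.0
eef_pos: [626.2, 160.0, 9.4]
ee_rot: [[0.583, -0.813, 0.001], [-0.813, -0.583, 0.001], [-0.0, -0.001, -1.0]]
wrist_force: [-1.0, -0.1, 4.3]
grip_width: 33.2
time: 17.8
eef_pos: [625.6, 160.1, 9.1]
ee_rot: [[0.583, -0.813, -0.0], [-0.813, -0.583, 0.001], [-0.001, -0.001, -1.0]]
wrist_force: [0.3, -0.1, 0.2]
grip_width: 85.6
time: 19.0
eef_pos: [766.1, -36.6, 208.7]
ee_rot: [[0.583, -0.813, -0.0], [-0.813, -0.583, 0.001], [-0.001, -0.0, -1.0]]
wrist_force: [1.0, 1.1, 0.9]
grip_width: 85.4
time: 19.5
eef_pos: [811.6, -99.2, 208.7]
ee_rot: [[0.583, -0.812, -0.001], [-0.812, -0.583, 0.002], [-0.002, -0.0, -1.0]]
wrist_force: [0.2, 0.1, -0.5]
grip_width: 85.3
19.5 [811.6 -99.2 208.7] yaw -54.33 z [-9.0e-04  1.9e-03 -1.0e+00] F [ 0.2  0.1 -0.5] w 85.3 J [-7.8 42.9 50.1  0.1 87.1 46.5]
pivot by tool [998.4  35.  208.7]
top r 522 [145.2 324. ] [318.1 313. ] [313.3 325.8]
top b 317 [229.1 169.3] [624.1 158.5] [630.7 165.5]
side r 201 [193.7 157.2] [323.2 249.2] [311.1 333.5]
side r 335 [249.1 208.2] [437.4 -12. ] [436.6  46.3]
side b 244 [329.5 163.7] [623.9 128.8] [641.7 201.2]
```

View pics/top_j.png

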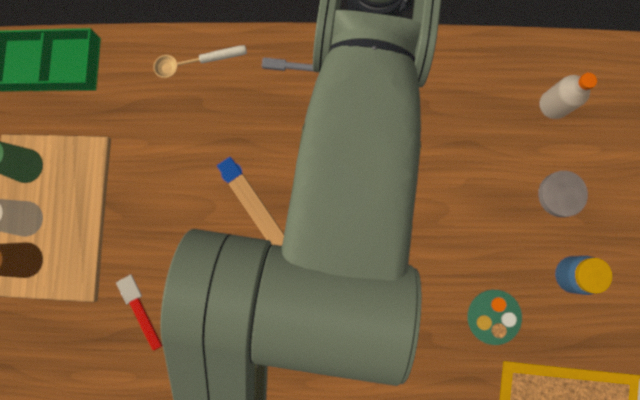

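View pics/side_j.png

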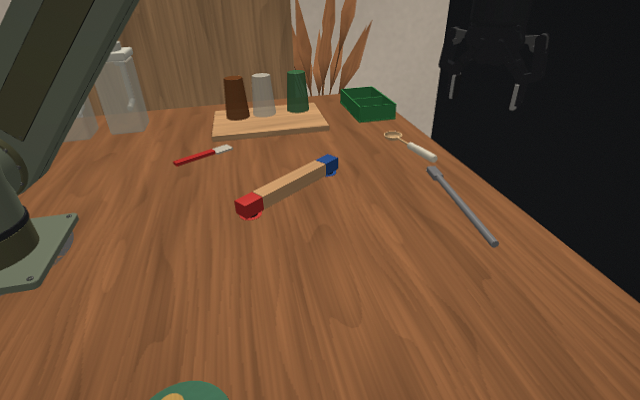

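Both ends stand over their own stickers, flat, with the arm well clear. In the side view, red is at (249,208) and blue at (329,164). In the top view, blue at (229,169) maps to (624,159), against the sticker at (625,161).

```bash
python3 -c "
from rig import *
print(job_done())"
```

```text
the job is handed in; nothing more can be done
None
```

The rail now stands on its two stickers, and I handed the job in at about 19.5 s of the 58 s allowed. `job_done()` gives no verdict, so the result rests on my own checks.

**What I did:** I gripped the red end, raised it about 6 mm with a matching tilt, and swung it about 82° round the blue foot onto the red sticker. I then regripped the blue end and swung it about 64° round the red foot onto the blue sticker. After releasing, I moved the arm well clear.

**Last checks:**
- **Blue end:** the top camera puts it at (624, 159) against its sticker at (625, 161), about 2.5 mm off. The tool position at release gave about 1 mm.
- **Red end:** the arm hid it from the top camera in the last picture. The tool pose puts it at about (438.6, 26), roughly 1 mm from the sticker at (437.7, 26.7), and the side view shows it on the sticker.
- **Pivot ends:** the blue end moved only about 2–3 mm during the first swing, and the red end about 1 mm during the second.
- **Flatness and contact:** the side view shows the rail flat, and the wrist force was near zero with the robot clear of everything.

My first move call was refused because each row needs every key, and the arm did not move. No other checks failed or disagreed by more than about 3 mm.

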